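# Nest a praline tub in its counter sleeve and press it level

### The arm

A 6-joint arm with a two-finger parallel gripper is mounted at the origin on a cart in front of the work surface, level with it; the furniture and walls round the work are solid. World frame = base frame: x ahead of the robot, y to its left, z up, the work surface at z = 0. Lengths are in m, angles in rad, forces in N, time in s.
With the tool pointing down it reaches from about 0.375 to 0.9 m from the base axis. Payload 3.1 kg.
Tool frame: the origin (TCP) lies midway between the tips of the shut fingers; the grasp point (between the pads) lies 19 mm behind it; z points along the fingers, y is the line along which they close (so a half turn about z gives the same grasp; the last joint's range is limited). The gripper opens to 87 mm and grips with 3 to 60 N. Pads are 19 mm wide; open, the fingers measure 117 mm over their backs; the gripper's body (75 mm by 190 mm) begins 51 mm behind the grasp point.
Start: joints at [-1.349, 0.527, 1.433, -0, 1.181, -0.178], TCP at [0.243, -0.576, 0.223] pointing down, gripper open.
Joint ranges: [-3.08, 3.08], [-0.75, 2.2], [0.22, 2.44], [-1.43, 4.57], [0, 2.65], [-2.85, 2.85]. Speed limits (rad/s): [2.79, 2.79, 3.14, 3.14, 3.14, 3.14].

### API

Orientations are given as a rotation vector (axis times angle).
In Python, from workcell import r, grab_frame, job gives the robot as it stands.
- The arm moves only by the shell command python3 -m pendant 'ROWS'. ROWS is JSON, a list of rows, each a list of 7 numbers: the opening in per cent of the stroke, from 0 (shut) to 100 (fully open), then the shift along the world's x, y, z in mm, then the turn, a rotation vector about the world's x, y, z in degrees. In form: [[claw, dx, dy, dz, ax, ay, az], ...]. A call has 1 to 10 rows; each row is the pose to reach, as a shift and turn from the pose commanded when the call began; what a row does not reach only later rows make up. A row lasts 1/10 s, in which the tool goes at most 50 mm and 8.59 degrees, less where a joint would pass 70% of its speed; a pose out of reach is approached as far as the arm can. A call with a gripper value outside its range is refused whole. The fingers move at their own pace and stop on an object; the grip force is fixed at half the most. Time passes only in rows, so rows that repeat a pose let the fingers close. It gives the time, the measured TCP pose, the force, the opening and the grip force at its end, in the units of the state.
- r.read_state(): the state, without advancing time (a new reading comes with each control period).
- grab_frame(name): name is "scene" or "top"; returns a dict with "image" (420x560x3 uint8, red, green, blue), "fx", "fy", "cx", "cy" (pixels), "D" ([k1, k2, p1, p2, k3] as OpenCV has them; the pictures are not rectified), "R" (3x3) and "t" (3): a world point X has camera coordinates R X + t. Camera axes: x right, y down, z forward; pixel columns grow to the right and rows downward; lengths in m; the calibration is good to about 2 mm. A picture is of the moment at which its call begins. There is no depth.
- job.job_done(): hands the job in; it is judged then, once.
The state is a dict: "time": time; "joint_pos": joint angles; "dq": joint speeds; "tau": joint torques, N m; "eef_pos": TCP position; "tcp_rot": TCP orientation; "wrist_force": force on the tool from outside, world axes, zero at the start; "ft_torque": the same for the moment, N m; "grip_width": opening from 0.0 (shut) to 1.0 (fully open); "grasp_force": force on a finger pad.
Only numpy, scipy, OpenCV 4.12 (cv2) and the standard library are available. Lean on these libraries where they do the work, as an engineer would, in place of code of your own. Each camera call takes 0.05 s, during which the arm holds its last target. There are 200 camera calls.

### The job

Slide the dust cover fully off the well of the wooden counter stand by pushing its brass tab, then gently lower the orange-lidded tub into the tapered sleeve and let go of it while the sleeve's yellow rim still stands proud. Then, with the fingers off its sides, press down on the middle of the lid until the yellow rim is level with the wooden top, and stop there: driven deeper, the sleeve wedges tight. Leave the green-lidded tub, the gift box and the bell where they are.

Things in the scene. Friction and masses are not known exactly. Their poses are not given: they have to be found in the camera images.
- stand: Fixed dark wooden block, 110 (x) x 220 (y) x 70 mm high, standing on the counter; origin at the centre of its underside, its long side along its own y. A round well, 77 mm across, has its axis at x = 0, y = -52 mm in this frame. Two brass runners, 7 mm wide and 13 mm high, lie along the long edges of its top (at x = -50 and +50 mm), so the highest fixed part is 83 mm up.
- cover (a joint): Position in m of the dust cover, a green plate 106 (x) x 90 (y) x 4 mm that rides on the runners 14 mm above the wooden top and slides along the stand's +y. 0 = centred over the well, 0.115 = end stop, the well wholly free (fully off: over 0.10). It starts between 0 and 0.03 and stays where it is left; sliding it takes about 2 N.
- cover_tab (a point): Middle of the outer (-y) face of the cover's upright brass tab, 56 mm wide (x), 6 mm thick (y), 24 mm tall (from 86.5 to 110.5 mm above the counter). The tab stands along the cover's trailing (-y) edge: push it from the -y side towards the stand's +y. The point is 99.5 mm above the counter; axes as the stand's.
- sleeve (a joint): How far in m the tapered sleeve has been pushed down into the block. 0 = its rim 10 mm above the wooden top; 0.010 = rim level with the wooden top; end of travel 0.018 (wedged tight). It starts between 0 and 0.003, is held by dry friction of about 7 N (it moves only while pushed harder, stays where it is left, and does not sink under the tub's weight).
- sleeve_rim (a point): Centre of the sleeve's mouth, on its axis, at the height of the top of its yellow rim. The white sleeve is a tapered cup open at the top: mouth 60 mm across inside, narrowing to 49 mm at its floor 45 mm below the mouth; yellow rim 74 mm across outside. The orange-lidded tub comes to rest with its foot on that floor, about 2 mm clear of the wall all round, its point coral_tub_mid 1 mm below this point and its lid 43 mm above it.
- coral_tub_mid (a point): Centre, half-way up, of the orange-lidded tub (loose, about 0.12 kg, rigid, upright, white with a brass band): 88 mm high, foot 44 mm across widening upward to 58 mm; its lid is an upright orange cylinder 62 mm across and the topmost 17 mm of the height, with a flat top with a gilt disc. Grip it across the lid. The point is 44 mm above its foot and 44 mm below the top of the lid; z along the tub's axis.
- green_tub_mid (a point): Centre, half-way up, of the larger green-lidded tub (loose bystander, too wide for the sleeve): 102 mm high, 72 mm across the lid, 51 mm across the foot. It stands close to one side of the orange-lidded tub, axes 82 mm apart.
- gift_box_mid (a point): Centre, 75 mm up, of the loose green gift box printed with red fruit, a bystander that stands upright close to the other side of the orange-lidded tub, opposite the green-lidded tub, centres 82 mm apart: 48 (x) x 130 (y) x 150 mm high, its wide face towards the orange-lidded tub.
- bell: Loose counter bell, silver dome on a black base, 85 mm across and 59 mm high, bystander; origin at the centre of its underside.
Mind the look-alikes: they are no part of the job. Leave any blue, pink or purple look-alike of the part that bears coral_tub_mid alone.

How it is judged:
On the way, in this order (a step that is already met when the one before it is completed fails the run):
1. the cover is fully off the well (more than 100 mm along) (value of joint cover above 0.1 m), for 0.2 s.
2. the orange-lidded tub stands in the sleeve, let go, with the sleeve not yet driven down (rim still over 2.5 mm proud) (horizontal distance between coral_tub_mid and sleeve_rim below 0.005 m and z of coral_tub_mid in the frame of sleeve_rim below 0.004 m and angle between coral_tub_mid's own z axis and vertical below 0.1 rad and value of joint sleeve below 0.0075 m and contact force between the fingers and coral_tub below 0.1 N), for 0.2 s.
At the end, for the whole second after the job is handed in: The cover is more than 100 mm along its runners; the orange-lidded tub stands at rest and released on the floor of the sleeve (axis within 5 mm, upright within 0.1 rad); the sleeve's rim is level with the wooden top within 3 mm (joint 0.007 to 0.013) (horizontal distance between coral_tub_mid and sleeve_rim below 0.005 m and z of coral_tub_mid in the frame of sleeve_rim below 0.004 m and angle between coral_tub_mid's own z axis and vertical below 0.1 rad and value of joint sleeve between 0.007 and 0.013 m and value of joint cover above 0.1 m and linear speed of coral_tub below 0.02 m/s and contact force between each of the arm, the fingers and coral_tub below 0.1 N); the robot touches nothing.
It fails at once if the sleeve is driven more than 4.5 mm below level: wedged tight (value of joint sleeve above 0.0145 m).
It fails at once if the orange-lidded tub is tipped (angle between coral_tub_mid's own z axis and vertical above 0.5 rad).
It fails at once if the green-lidded tub is shifted more than 25 mm or knocked over (distance of green_tub_mid from where it was at the start of the episode above 0.025 m).
It fails at once if the gift box is shifted more than 25 mm or knocked over (distance of gift_box_mid from where it was at the start of the episode above 0.025 m).
It fails at once if the bell is shifted more than 25 mm or knocked over (distance of bell from where it was at the start of the episode above 0.025 m).
It also fails if it takes over 59 s, if anything falls off the work surface, if the arm or the gripper's body presses on something with over 40 N, if the wrist force passes 120 N, or if a joint passes its speed limit or range.

## Working session

There is one attempt and no reset: what is moved stays moved. The work goes in short steps, Python scripts to look and compute and a shell command to move; the robot and the scene stay as the last step left them, time stands still between calls to the robot, and variables do not carry over. Pictures are saved under pics/ and viewed, at most 10 in all, crops included, and the job is handed in when it is done.

```bash
mkdir -p pics; cat > h.py <<'E'
import cv2, numpy as np
from workcell import r, grab_frame, job
def K(f): return np.array([[f["fx"],0,f["cx"]],[0,f["fy"],f["cy"]],[0,0,1.]])
def ray(f,uv):
    p=cv2.undistortPoints(np.array([[uv]],float),K(f),np.array(f["D"],float))[0,0]
    R=np.array(f["R"]);t=np.array(f["t"])
    d=R.T@np.array([p[0],p[1],1.]); return -R.T@t,d
def onz(f,uv,z):
    o,d=ray(f,uv); return o+d*(z-o[2])/d[2]
def proj(f,X):
    return cv2.projectPoints(np.array([X],float),cv2.Rodrigues(np.array(f["R"],float))[0],np.array(f["t"],float),K(f),np.array(f["D"],float))[0][0,0]
def save(f,n,crop=None,s=1):
    im=f["image"][:,:,::-1]
    if crop: a,b,c,d=crop; im=im[b:d,a:c]
    cv2.imwrite("pics/"+n,cv2.resize(im,None,fx=s,fy=s,interpolation=cv2.INTER_CUBIC))
E
python3 - <<'E'
from h import *
import pickle
for n in("scene","top"):
    f=grab_frame(n); save(f,n+"0.png",None,1.4); pickle.dump(f,open(n+"0.pkl","wb"))
    print(n,np.round(-np.array(f["R"]).T@np.array(f["t"]),3),np.round(f["R"],2).tolist())
s=r.read_state();print({k:np.round(v,3) for k,v in s.items()})
E
```

```text
scene [0.093 0.81  0.832] [[-0.78, -0.63, 0.01], [-0.47, 0.57, -0.67], [0.41, -0.53, -0.74]]
top [0.375 0.275 1.109] [[-0.01, -1.0, -0.03], [-0.99, 0.01, -0.12], [0.12, 0.03, -0.99]]
{'time': np.float64(0.1), 'joint_pos': array([-1.349,  0.528,  1.434, -0.   ,  1.181, -0.179]), 'dq': array([ 0.001, -0.003, -0.004,  0.   ,  0.   ,  0.001]), 'tau': array([ -0.   , -44.099, -17.715,   0.064,   0.053,  -0.   ]), 'eef_pos': array([ 0.243, -0.575,  0.222]), 'tcp_rot': array([-3.077, -0.623,  0.   ]), 'wrist_force': array([-0.123, -0.034, -0.313]), 'ft_torque': array([ 0.004, -0.037,  0.002]), 'grasp_force': np.float64(0.0), 'grip_width': np.float64(0.995)}
```

View pics/scene0.png

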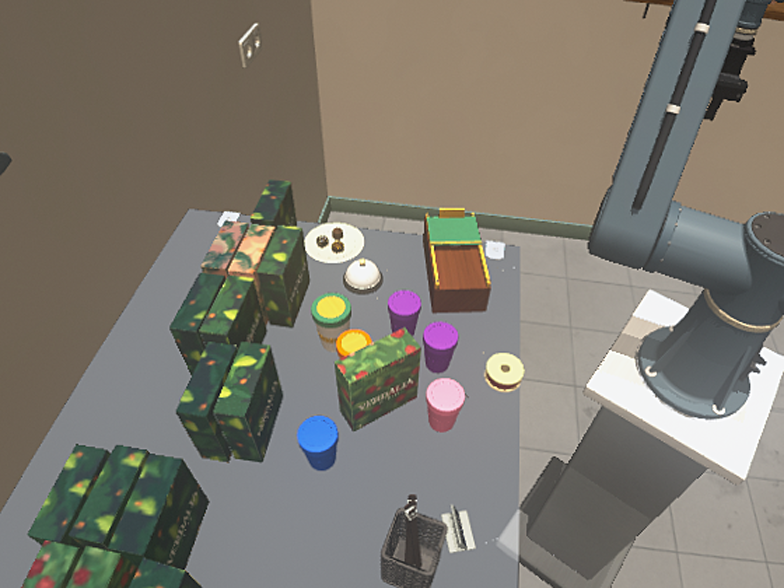

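View pics/top0.png

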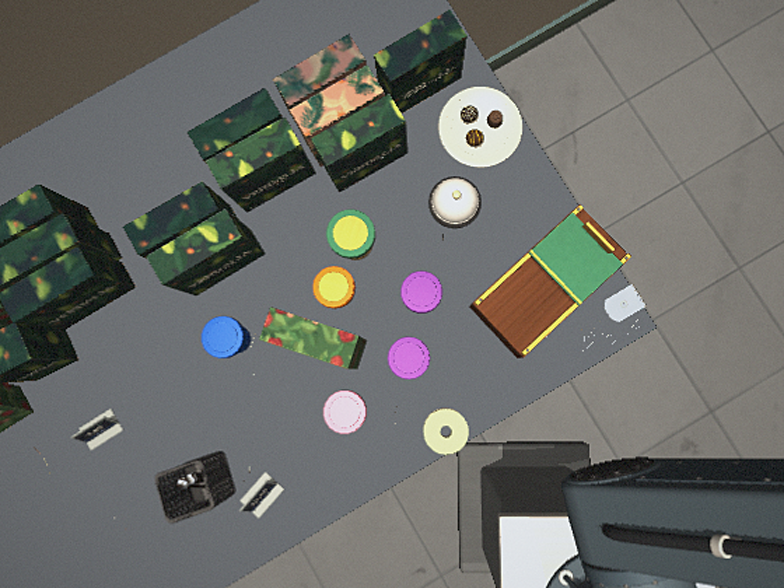

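The top view (1.4x) shows these candidates for the orange tub:
- Orange lid with gilt disc at (334,287), my choice.
- Green lid at (351,234), the bystander.
- Purple at (421,291) and (409,357).
- Pink at (345,412).
- Blue at (223,337).

The gift box is at (312,338), the bell at (455,202), and the stand spans (475,305) to (630,255) with its tab at (600,235).

```bash
cat > m.py <<'E'
from h import *
def blobs(f,lo,hi,amin=60):
    hsv=cv2.cvtColor(f["image"],cv2.COLOR_RGB2HSV)
    m=cv2.inRange(hsv,np.array(lo),np.array(hi))
    c,_=cv2.findContours(m,cv2.RETR_EXTERNAL,cv2.CHAIN_APPROX_NONE)
    return [x for x in sorted(c,key=cv2.contourArea,reverse=True) if cv2.contourArea(x)>amin],m
def worldpts(f,c,z): return np.array([onz(f,p,z)[:2] for p in c.reshape(-1,2).astype(float)])
def circ(P):
    A=np.c_[2*P,np.ones(len(P))];s=np.linalg.lstsq(A,(P**2).sum(1),rcond=None)[0]
    return s[:2],np.sqrt(s[2]+s[:2]@s[:2])
E
python3 - <<'E'
from m import *
import pickle
f=pickle.load(open("top0.pkl","rb"));g=pickle.load(open("scene0.pkl","rb"))
save(f,"crop0.png",(160,130,460,270),2.6)
for n,uv,z in(("orange",(238.5,205),.088),("green",(250.5,167),.102),("bell",(325,144),.04),("tabtop",(429,168),.1105)):
    print(n,np.round(onz(f,uv,z),3))
for n,ff in(("top",f),("scene",g)):
    for nm,lo,hi,z in(("orange",(8,150,150),(20,255,255),.088),("disc",(21,120,150),(34,255,255),.088),("cover",(60,100,60),(85,255,200),.0885)):
        for c in blobs(ff,lo,hi,40)[0][:4]:
            P=worldpts(ff,c,z);ce,ra=circ(P);rc=cv2.minAreaRect((P*1000).astype(np.float32))
            print(n,nm,c.reshape(-1,2).mean(0).round(),np.round(ce,4),np.round(ra,4),"rect",np.round(rc[0],1),np.round(rc[1],1),round(rc[2],1))
# two-view tub lid, stand corners by hand
for n,uv,z in(("cTL",(475/1.4,305/1.4),.07),("cB",(523/1.4,355/1.4),.07),("tabA",(580/1.4,207/1.4),.07),("tabB",(629/1.4,257/1.4),.07)):
    print(n,np.round(onz(f,uv,z),3))
E
```

```text
orange [0.495 0.401 0.088]
green [0.572 0.375 0.102]
bell [0.632 0.218 0.04 ]
tabtop [0.562 0.014 0.111]
top orange [239. 206.] [0.496  0.4028] 0.0272 rect [496.1 402.5] [58.1 60.4] 89.9
top disc [250. 166.] [0.5768 0.3778] 0.0247 rect [577.1 378. ] [49.5 50.2] 44.3
top disc [240. 207.] [0.4926 0.402 ] 0.0238 rect [493.1 401.2] [50.1 47.5] 14.2
top disc [392. 235.] [0.4411 0.0967] 0.0354 rect [431.2  86.9] [  6.1 105.8] 41.8
top disc [360. 197.] [0.5198 0.1612] 0.0338 rect [507.5 150.3] [ 6.2 96.9] 41.5
top cover [412. 183.] [0.5353 0.0448] 0.0522 rect [535.7  44.1] [104.1  81.4] 41.8
top cover [250. 166.] [0.5756 0.3774] 0.0349 rect [575.5 377.5] [70.5 69.4] 44.3
top cover [ 55. 195.] [0.5205 0.7884] 0.0159 rect [517.7 787.5] [25.6 50.6] 55.5
scene orange [250. 243.] [0.4963 0.406 ] 0.0274 rect [502.4 404.5] [63.1 46.7] 73.6
scene disc [236. 219.] [0.5829 0.37  ] 0.0249 rect [582.7 370.4] [51.2 47.5] 39.5
scene disc [251. 245.] [0.498  0.4065] 0.0222 rect [500.2 406.2] [48.9 43.6] 55.6
scene cover [324. 163.] [0.5348 0.0475] 0.0474 rect [535.4  47.6] [103.1  72.1] 40.0
scene cover [236. 219.] [0.5819 0.3715] 0.0328 rect [581.7 371.8] [66.6 64.8] 42.0
cTL [0.467 0.193 0.07 ]
cB [0.393 0.124 0.07 ]
tabA [0.613 0.032 0.07 ]
tabB [ 0.536 -0.037  0.07 ]
```

View pics/crop0.png

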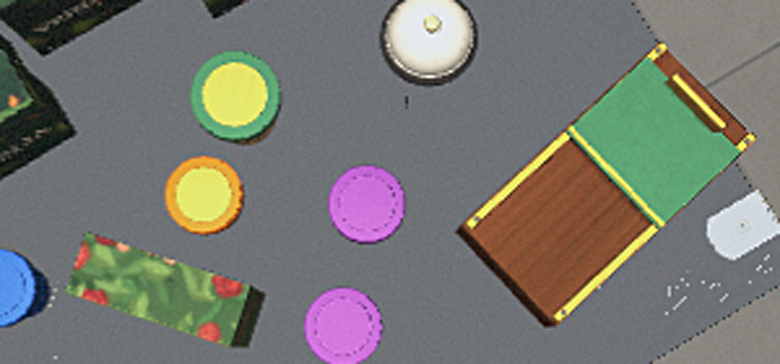

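The crop confirms the orange lid with gilt disc at crop (203,195). The green tub is at (235,95) and the box at (160,290) on either side of it. The tab is at (697,101), and the stand's +y points to the lower left. The sizes agree: runners 99 mm apart, and 85 mm between the two tubs' axes.

Next I move behind the tab with the fingers shut and closing along the stand's x.

```bash
python3 -m pendant '[[0,346,557,-10,0,0,109],[0,346,557,-10,0,0,109],[0,346,557,-10,0,0,109],[0,346,557,-10,0,0,109],[0,346,557,-10,0,0,109],[0,346,557,-10,0,0,109],[0,346,557,-10,0,0,109],[0,346,557,-10,0,0,109],[0,346,557,-10,0,0,109],[0,346,557,-10,0,0,109]]'
```

```text
time: 1.1
eef_pos: [0.5076, -0.149, 0.2147]
tcp_rot: [-1.82, -2.56, 0.0]
wrist_force: [0.6, 0.7, -0.5]
grip_width: 0.171
grasp_force: 0.0
```

```bash
python3 -m pendant '[[0,70,113,0,0,0,20],[0,70,113,0,0,0,20],[0,70,113,0,0,0,20],[0,70,113,0,0,0,20],[0,70,113,0,0,0,20],[0,70,113,0,0,0,20]]'; python3 - <<'E'
from h import *
s=r.read_state();w=s["tcp_rot"];print(s["eef_pos"],(2*np.degrees(np.arctan2(w[1],w[0]))-90)%180)
E
```

```text
time: 1.7
eef_pos: [0.5762, -0.0388, 0.2146]
tcp_rot: [-1.357, -2.832, 0.001]
wrist_force: [-0.0, -0.3, -0.1]
grip_width: 0.002
grasp_force: 0.0
[ 0.57623323 -0.03881642  0.21456435] 38.780287942303744
```

```bash
python3 -m pendant '[[0,16,16,0,0,0,3],[0,16,16,-50,0,0,3],[0,16,16,-90,0,0,3],[0,16,16,-116,0,0,3],[0,16,16,-116,0,0,3],[0,16,16,-116,0,0,3]]'; python3 - <<'E'
from h import *
f=grab_frame("top");save(f,"tab.png",(330,100,500,260),3.5)
s=r.read_state();print(np.round(proj(f,s["eef_pos"]),1))
E
```

```text
time: 2.3
eef_pos: [0.5929, -0.0233, 0.0991]
tcp_rot: [-1.284, -2.866, 0.0]
wrist_force: [-0.5, 0.0, -0.1]
grip_width: 0.002
grasp_force: 0.0
[445.4 153.4]
```

View pics/tab.png

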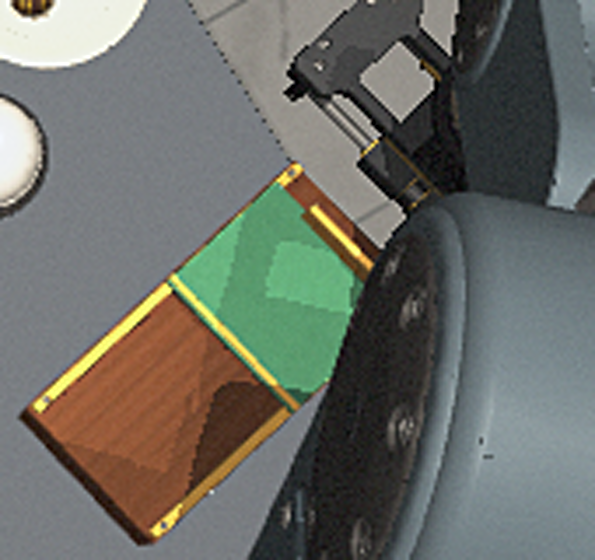

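The closed fingertips sit behind the tab at about crop (400,190), clear of it. Now I push along the stand's +y.

```bash
python3 -m pendant '[[0,-13,15,0,0,0,0],[0,-23,26,0,0,0,0],[0,-33,37,0,0,0,0],[0,-43,48,0,0,0,0],[0,-53,60,0,0,0,0],[0,-60,67,0,0,0,0],[0,-67,75,0,0,0,0],[0,-73,82,0,0,0,0],[0,-79,88,0,0,0,0],[0,-83,93,0,0,0,0]]'; python3 -m pendant '[[0,-2,2,0,0,0,0],[0,-3,4,0,0,0,0],[0,-5,5,0,0,0,0],[0,-5,5,0,0,0,0]]'
```

```text
time: 3.35
eef_pos: [0.5095, 0.0715, 0.0988]
tcp_rot: [-1.281, -2.868, 0.0]
wrist_force: [-0.2, -0.9, 0.8]
grip_width: 0.008
grasp_force: 0.9
time: 3.75
eef_pos: [0.5048, 0.0761, 0.0988]
tcp_rot: [-1.282, -2.868, -0.0]
wrist_force: [1.1, -1.0, -0.2]
grip_width: 0.001
grasp_force: 0.3
```

```bash
python3 -m pendant '[[0,-1,1,0,0,0,0],[0,-1,2,0,0,0,0],[0,-2,2,0,0,0,0],[0,-2,2,0,0,0,0]]';python3 -m pendant '[[0,-1,1,0,0,0,0],[0,-1,2,0,0,0,0],[0,-2,2,0,0,0,0],[0,-2,2,0,0,0,0]]'
```

```text
time: 4.15
eef_pos: [0.5032, 0.078, 0.0989]
tcp_rot: [1.282, 2.868, 0.0]
wrist_force: [1.8, -0.8, -1.1]
grip_width: 0.003
grasp_force: 0.6
time: 4.55
eef_pos: [0.5011, 0.0802, 0.099]
tcp_rot: [1.282, 2.868, 0.0]
wrist_force: [1.9, 0.3, -0.6]
grip_width: 0.006
grasp_force: 0.6
```

```bash
python3 -m pendant '[[0,13,-15,0,0,0,0],[0,27,-30,0,0,0,0],[40,27,-30,50,0,0,0],[100,27,-30,100,0,0,0],[100,27,20,130,0,0,8],[100,17,70,130,0,0,16],[100,7,120,130,0,0,24],[100,0,170,130,0,0,30],[100,-2,190,130,0,0,30],[100,-2,190,130,0,0,30]]'
python3 - <<'E'
from m import *
import pickle
f=grab_frame("top");save(f,"off.png",(160,110,460,270),2.6)
pickle.dump(f,open("top1.pkl","wb"));pickle.dump(grab_frame("scene"),open("scene1.pkl","wb"))
for nm,lo,hi,z,mx in(("cover",(60,100,60),(85,255,200),.0885,1),("yellow",(21,120,150),(34,255,255),.075,6)):
    for c in blobs(f,lo,hi,40)[0][:mx]:
        P=worldpts(f,c,z);ce,ra=circ(P);rc=cv2.minAreaRect((P*1000).astype(np.float32))
        print(nm,c.reshape(-1,2).mean(0).round(),np.round(ce,4),np.round(ra,4),"rect",np.round(rc[0],1),np.round(rc[1],1),round(rc[2],1))
g=pickle.load(open("top0.pkl","rb"))
# gift box top corners from crop0 (px = 160+u/2.6, 130+v/2.6)
for u,v in((88,233),(253,287),(238,345),(67,291)): print("box",np.round(onz(g,(160+u/2.6,130+v/2.6),.15),3))
E
```

```text
time: 5.55
eef_pos: [0.4988, 0.273, 0.229]
tcp_rot: [-0.488, -3.103, -0.002]
wrist_force: [-0.1, -0.2, 0.6]
grip_width: 0.651
grasp_force: 0.0
cover [393. 215.] [0.469  0.0879] 0.0248 rect [475.   80.2] [77.3 30.3] 21.2
yellow [412. 182.] [0.539  0.0403] 0.0358 rect [538.  40.] [72.4 71.6] 89.1
yellow [236. 207.] [0.4938 0.4048] 0.0247 rect [493.5 405.1] [50.9 50.2] 44.7
yellow [427. 203.] [0.5018 0.0178] 0.0338 rect [496.3  12.4] [  6.1 109.8] 41.6
yellow [393. 167.] [0.5765 0.0831] 0.033 rect [571.9  78.5] [  5.8 108. ] 41.7
yellow [242. 164.] [0.5838 0.3925] 0.0138 rect [585.5 397.2] [13.5 40.5] 71.7
yellow [391. 202.] [0.5027 0.0793] 0.0189 rect [497.2  85.2] [55.3  5.5] 41.6
box [0.46 0.48 0.15]
box [0.419 0.357 0.15 ]
box [0.376 0.369 0.15 ]
box [0.417 0.496 0.15 ]
```

View pics/off.png

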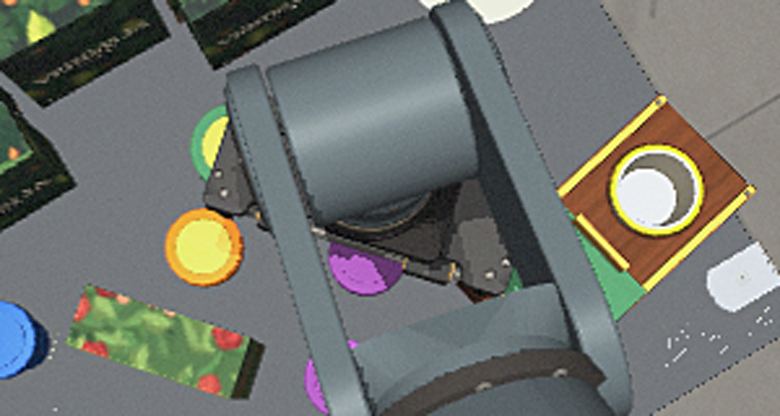

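The cover is off: the well at crop (657,190) is clear and shows the yellow rim, and the tab sits at (603,243). The box's long axis is at 72°, and the gripper is already closing along 72°. I move over the tub and work out the cover position.

```bash
python3 - <<'E'
from m import *
import pickle
f=pickle.load(open("top1.pkl","rb"));ys=np.array([-.6665,.7455])
c=[c for c in blobs(f,(21,120,150),(34,255,255),40)[0]]
for x in c:
    if abs(x.reshape(-1,2).mean(0)-[391,202]).max()<4: t=worldpts(f,x,.1105);t=(t.max(0)+t.min(0))/2
    if abs(x.reshape(-1,2).mean(0)-[412,182]).max()<4: w,rw=circ(worldpts(f,x,.078))
print("tab",t,"well",w,rw,"joint~",(t-w)@ys+.042)
E
python3 -m pendant '[[100,-2,50,0,0,0,0],[100,-4,100,0,0,0,0],[100,-6,130,0,0,0,0],[100,-6,130,0,0,0,0],[100,-6,130,0,0,0,0]]'
```

```text
tab [0.49340243 0.09134661] well [0.53852748 0.04101144] 0.0356513060079654 joint~ 0.10960072062212753
time: 6.15
eef_pos: [0.4936, 0.3985, 0.2284]
tcp_rot: [-0.496, -3.102, 0.003]
wrist_force: [0.7, -0.0, -0.8]
grip_width: 0.999
grasp_force: 0.0
```

```bash
python3 -m pendant '[[100,0,4,-30,0,0,0],[100,0,4,-60,0,0,0],[100,0,4,-90,0,0,0],[100,0,4,-115,0,0,0],[100,0,4,-135,0,0,0],[100,0,4,-150,0,0,0],[100,0,4,-160,0,0,0],[100,0,4,-166,0,0,0],[100,0,4,-166,0,0,0]]'; python3 -m pendant '[[80,0,0,0,0,0,0],[75,0,0,0,0,0,0],[70,0,0,0,0,0,0],[60,0,0,0,0,0,0],[60,0,0,0,0,0,0],[60,0,0,0,0,0,0]]'
```

```text
time: 7.05
eef_pos: [0.4932, 0.4034, 0.0626]
tcp_rot: [-0.496, -3.102, 0.001]
wrist_force: [-0.6, -0.6, -0.1]
grip_width: 1.002
grasp_force: 0.0
time: 7.65
eef_pos: [0.4935, 0.4044, 0.0635]
tcp_rot: [0.495, 3.101, 0.001]
wrist_force: [0.6, -0.2, 2.8]
grip_width: 0.702
grasp_force: 30.0
```

```bash
python3 -m pendant '[[60,0,0,20,0,0,0],[60,0,0,50,0,0,0],[60,0,0,85,0,0,0],[60,0,0,125,0,0,0],[60,0,0,160,0,0,0],[60,0,0,175,0,0,0]]'; python3 -m pendant '[[60,5,-20,0,0,0,0],[60,10,-50,0,0,0,-4],[60,15,-90,0,0,0,-9],[60,20,-135,0,0,0,-14],[60,25,-180,0,0,0,-19],[60,30,-225,0,0,0,-24],[60,35,-270,0,0,0,-28],[60,40,-310,0,0,0,-30],[60,43,-340,0,0,0,-30],[60,45,-355,0,0,0,-30]]';python3 -m pendant '[[60,0,-8,0,0,0,0],[60,0,-8,0,0,0,0],[60,0,-8,0,0,0,0],[60,0,-8,0,0,0,0]]'
python3 - <<'E'
from m import *
f=grab_frame("scene");g=grab_frame("top");save(f,"hold.png",(220,60,420,230),3.9)
e=r.read_state();print(e["eef_pos"])
for nm,lo,hi in(("orange",(8,150,150),(20,255,255)),("yel",(21,120,150),(34,255,255))):
    for c in blobs(f,lo,hi,30)[0][:5]: print(nm,c.reshape(-1,2).min(0),c.reshape(-1,2).max(0),cv2.contourArea(c))
for z in(.085,-.0): print("tub axis proj",proj(f,e["eef_pos"]+[0,0,.019-.081+z]) )
print("well proj",proj(f,[.5385,.041,.078]))
E
```

```text
time: 8.25
eef_pos: [0.4944, 0.4048, 0.2417]
tcp_rot: [0.495, 3.098, 0.006]
wrist_force: [-0.5, 0.9, -1.4]
grip_width: 0.702
grasp_force: 30.0
time: 9.25
eef_pos: [0.5379, 0.0465, 0.2376]
tcp_rot: [-1.285, -2.866, 0.001]
wrist_force: [0.0, 0.1, 0.3]
grip_width: 0.701
grasp_force: 30.0
time: 9.65
eef_pos: [0.5378, 0.0424, 0.2379]
tcp_rot: [-1.279, -2.869, -0.0]
wrist_force: [0.7, 0.1, -1.0]
grip_width: 0.703
grasp_force: 30.0
[0.53790005 0.04219143 0.23790542]
orange [319 106] [341 118] 203.5
orange [318 173] [336 177] 47.0
yel [226 212] [246 226] 223.0
yel [167 256] [182 260] 33.5
tub axis proj [329.70625174 111.47848395]
tub axis proj [326.58400101 137.57893952]
well proj [323.42567761 163.97738367]
```

View pics/hold.png

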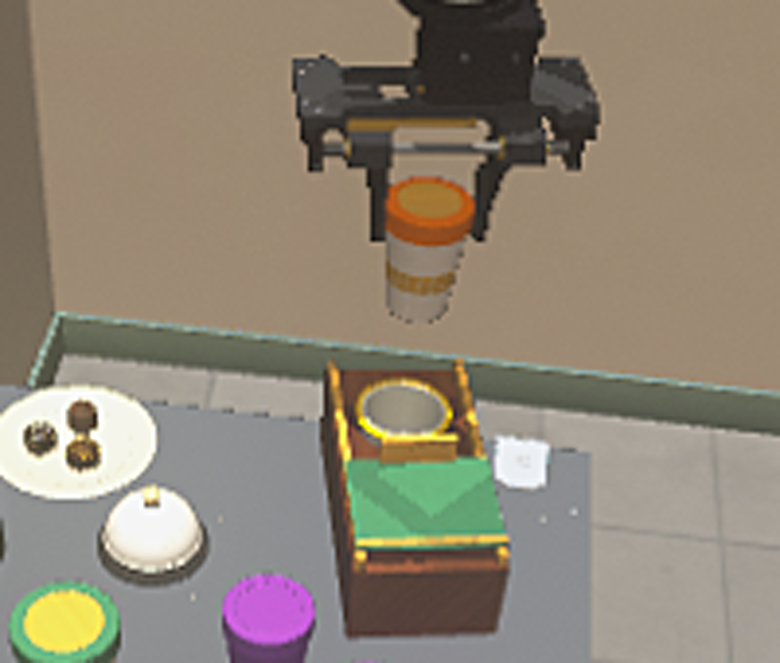

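The tub is held upright, with its disc at crop (430,200), within 1 px of the predicted position. The rim centre is at about (404,411). I check the rim position in the scene view.

```bash
python3 - <<'E'
from m import *
f=grab_frame("scene");g=grab_frame("top")
for n,ff,c0 in(("scene",f,(323.5,165)),("top",g,(412,182))):
    hsv=cv2.cvtColor(ff["image"],cv2.COLOR_RGB2HSV)
    m=cv2.inRange(hsv,np.array((17,120,90)),np.array((35,255,255)))
    v,u=np.nonzero(m);P=np.array([onz(ff,(a,b),.078)[:2] for a,b in zip(u,v)])
    d=np.linalg.norm(P-[.5385,.041],axis=1);Q=P[(d<.040)&(d>.024)]
    for _ in range(5):
        c,ra=circ(Q);Q=Q[abs(np.linalg.norm(Q-c,axis=1)-ra)<.006]
    print(n,len(Q),np.round(c,4),np.round(ra,4))
    if n=="scene":
        m=cv2.inRange(hsv,np.array((3,120,90)),np.array((35,255,255)))[100:122,310:350]
        v,u=np.nonzero(m);hull=cv2.convexHull(np.c_[u+310,v+100].astype(np.int32)).reshape(-1,2)
        print(hull.min(0),hull.max(0))
E
```

```text
scene 89 [0.538  0.0441] 0.0347
[319 105] [341 121]
top 194 [0.5383 0.0416] 0.0346
```

```bash
python3 -m pendant '[[60,0,0,-30,0,0,0],[60,0,0,-60,0,0,0],[60,0,0,-80,0,0,0],[60,0,0,-95,0,0,0],[60,0,0,-108,0,0,0],[60,0,0,-118,0,0,0],[60,0,0,-126,0,0,0],[60,0,0,-132,0,0,0],[60,0,0,-132,0,0,0]]'; python3 -m pendant '[[60,0,0,-2,0,0,0],[60,0,0,-4,0,0,0],[60,0,0,-4,0,0,0]]'
```

```text
time: 10.75
eef_pos: [0.5378, 0.0411, 0.1054]
tcp_rot: [-1.281, -2.867, 0.001]
wrist_force: [-0.6, 0.2, -1.1]
grip_width: 0.701
grasp_force: 30.0
time: 11.05
eef_pos: [0.5382, 0.041, 0.1021]
tcp_rot: [1.281, 2.868, 0.0]
wrist_force: [-0.5, 0.1, -1.6]
grip_width: 0.706
grasp_force: 30.0
```

Now I step down slowly and watch the force.

```bash
for i in 1; do python3 -m pendant '[[60,0,1,-1,0,0,0],[60,0,1,-2,0,0,0],[60,0,1,-2,0,0,0]]'; done; python3 -m pendant '[[60,0,0,-1,0,0,0],[60,0,0,-1,0,0,0]]';python3 -m pendant '[[60,0,0,-1,0,0,0],[60,0,0,-1,0,0,0]]'
```

```text
time: 11.35
eef_pos: [0.5381, 0.042, 0.0999]
tcp_rot: [-1.281, -2.868, 0.0]
wrist_force: [0.7, 0.1, -0.7]
grip_width: 0.702
grasp_force: 30.0
time: 11.55
eef_pos: [0.5381, 0.042, 0.0988]
tcp_rot: [-1.282, -2.868, 0.0]
wrist_force: [-0.3, 0.5, -0.9]
grip_width: 0.7
grasp_force: 30.0
time: 11.75
eef_pos: [0.538, 0.042, 0.0978]
tcp_rot: [-1.282, -2.868, 0.0]
wrist_force: [-0.3, 0.4, -2.0]
grip_width: 0.702
grasp_force: 30.0
```

```bash
python3 -m pendant '[[60,0,0,-1,0,0,0],[60,0,0,-1,0,0,0]]'; python3 -m pendant '[[60,0,0,-0.5,0,0,0],[60,0,0,-0.5,0,0,0]]'
```

```text
time: 11.95
eef_pos: [0.538, 0.042, 0.0968]
tcp_rot: [-1.281, -2.868, 0.0]
wrist_force: [-1.0, -0.2, -1.6]
grip_width: 0.702
grasp_force: 30.0
time: 12.15
eef_pos: [0.538, 0.042, 0.0964]
tcp_rot: [-1.282, -2.868, 0.0]
wrist_force: [0.1, -0.5, -1.1]
grip_width: 0.704
grasp_force: 30.0
```

```bash
python3 -m pendant '[[60,0,0,-0.5,0,0,0],[60,0,0,-0.5,0,0,0]]'; python3 -m pendant '[[60,0,0,-0.5,0,0,0],[60,0,0,-0.5,0,0,0]]'; python3 -m pendant '[[60,0,0,-0.5,0,0,0],[60,0,0,-0.5,0,0,0]]'
```

```text
time: 12.35
eef_pos: [0.5381, 0.042, 0.096]
tcp_rot: [1.281, 2.868, 0.0]
wrist_force: [0.8, 0.0, -0.6]
grip_width: 0.7
grasp_force: 30.0
time: 12.55
eef_pos: [0.5382, 0.042, 0.0959]
tcp_rot: [1.281, 2.868, 0.0]
wrist_force: [-0.7, 0.4, 3.7]
grip_width: 0.701
grasp_force: 30.0
time: 12.75
eef_pos: [0.5383, 0.0419, 0.0954]
tcp_rot: [1.281, 2.868, 0.0]
wrist_force: [-1.4, 0.2, 5.2]
grip_width: 0.698
grasp_force: 30.0
```

Contact at TCP z ≈ 0.0957, so the sleeve starts at about 2.3 mm. I ease off, then open and rise.

```bash
python3 -m pendant '[[60,0,0,0.5,0,0,0],[60,0,0,1,0,0,0],[75,0,0,1,0,0,0],[85,0,0,1,0,0,0],[100,0,0,1,0,0,0],[100,0,0,1,0,0,0],[100,0,0,1,0,0,0],[100,0,0,1,0,0,0]]'; python3 -m pendant '[[100,0,0,20,0,0,0],[100,0,0,50,0,0,0],[100,0,0,90,0,0,0],[0,0,0,120,0,0,0],[0,0,0,120,0,0,0],[0,0,0,120,0,0,0],[0,0,0,120,0,0,0]]'
python3 - <<'E'
from m import *
import pickle
f=grab_frame("scene");save(f,"placed.png",(250,80,400,210),5);pickle.dump(f,open("scene2.pkl","wb"))
for z in(.121,.078): print(proj(f,[.538,.042,z]))
E
```

```text
time: 13.55
eef_pos: [0.5381, 0.042, 0.0959]
tcp_rot: [1.281, 2.868, 0.0]
wrist_force: [0.0, 0.1, -0.0]
grip_width: 0.992
grasp_force: 0.0
time: 14.25
eef_pos: [0.5369, 0.0421, 0.2147]
tcp_rot: [-1.28, -2.866, 0.001]
wrist_force: [-0.3, -0.1, -0.4]
grip_width: 0.721
grasp_force: 0.0
[324.74120773 152.90751866]
[323.37321035 164.2171806 ]
```

View pics/placed.png

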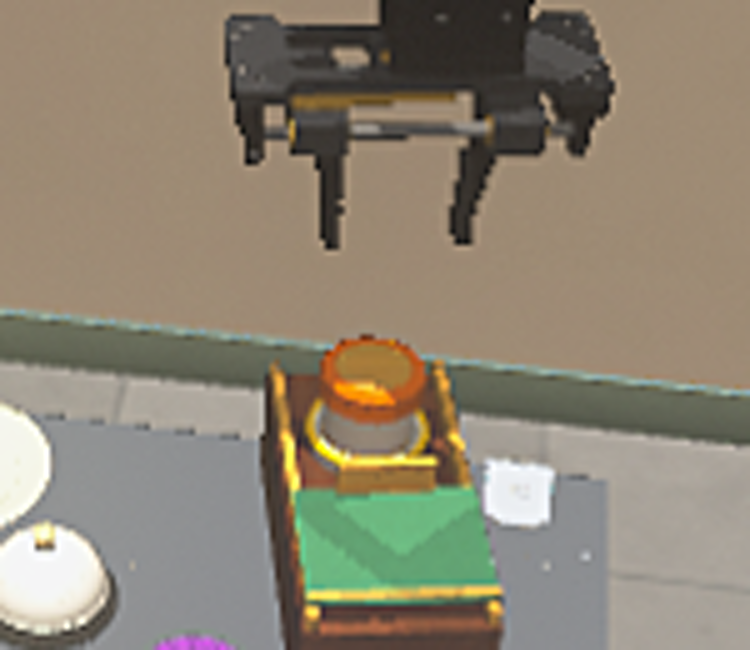

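The tub is seated upright in the sleeve, with its lid at crop (373,365) as predicted and the rim visible beneath it. I shut the fingers and press down on the lid centre in small steps, expecting contact at about z 0.1207 and level at about 0.113.

```bash
python3 -m pendant '[[0,1,0,0,0,0,0],[0,1,0,0,0,0,0],[0,1,0,0,0,0,0],[0,1,0,-25,0,0,0],[0,1,0,-50,0,0,0],[0,1,0,-70,0,0,0],[0,1,0,-82,0,0,0],[0,1,0,-88,0,0,0],[0,1,0,-90,0,0,0],[0,1,0,-90,0,0,0]]'; python3 -m pendant '[[0,0,0,-1,0,0,0],[0,0,0,-2,0,0,0],[0,0,0,-2,0,0,0]]'; python3 -m pendant '[[0,0,0,-1,0,0,0],[0,0,0,-1,0,0,0]]'
```

```text
time: 15.3
eef_pos: [0.5396, 0.042, 0.1263]
tcp_rot: [1.281, 2.868, 0.0]
wrist_force: [-0.3, 1.0, 0.1]
grip_width: 0.006
grasp_force: 0.0
time: 15.6
eef_pos: [0.5393, 0.042, 0.1243]
tcp_rot: [1.281, 2.868, 0.0]
wrist_force: [0.4, 0.3, 0.5]
grip_width: 0.003
grasp_force: 0.0
time: 15.8
eef_pos: [0.5391, 0.042, 0.123]
tcp_rot: [1.282, 2.868, 0.0]
wrist_force: [0.3, 0.4, -0.7]
grip_width: 0.003
grasp_force: 0.0
```

```bash
python3 -m pendant '[[0,-1,0,-1,0,0,0],[0,-1,0,-1,0,0,0]]'; python3 -m pendant '[[0,0,0,-1,0,0,0],[0,0,0,-1,0,0,0]]'; python3 -m pendant '[[0,0,0,-1,0,0,0],[0,0,0,-1,0,0,0]]'; python3 -m pendant '[[0,0,0,-1,0,0,0],[0,0,0,-1,0,0,0]]'
```

```text
time: 16.0
eef_pos: [0.5378, 0.042, 0.1218]
tcp_rot: [-1.281, -2.868, 0.0]
wrist_force: [-0.0, -0.2, -0.6]
grip_width: 0.006
grasp_force: 0.0
time: 16.2
eef_pos: [0.538, 0.042, 0.1208]
tcp_rot: [-1.281, -2.868, 0.0]
wrist_force: [-0.2, -0.1, -0.3]
grip_width: 0.004
grasp_force: 0.0
time: 16.4
eef_pos: [0.5382, 0.042, 0.1202]
tcp_rot: [1.281, 2.868, 0.0]
wrist_force: [-0.9, -0.0, 1.8]
grip_width: 0.008
grasp_force: 1.2
time: 16.6
eef_pos: [0.5382, 0.042, 0.1193]
tcp_rot: [1.281, 2.868, 0.0]
wrist_force: [-1.4, -0.3, 4.6]
grip_width: 0.002
grasp_force: 2.2
```

```bash
python3 -m pendant '[[0,0,0,-0.5,0,0,0],[0,0,0,-1,0,0,0],[0,0,0,-1.5,0,0,0],[0,0,0,-2,0,0,0],[0,0,0,-2,0,0,0]]'; python3 -m pendant '[[0,0,0,-0.5,0,0,0],[0,0,0,-1,0,0,0],[0,0,0,-1.5,0,0,0],[0,0,0,-2,0,0,0],[0,0,0,-2,0,0,0]]'
```

```text
time: 17.1
eef_pos: [0.5382, 0.042, 0.1173]
tcp_rot: [1.281, 2.868, 0.0]
wrist_force: [-0.7, 0.6, 5.5]
grip_width: 0.006
grasp_force: 2.5
time: 17.6
eef_pos: [0.5382, 0.042, 0.1152]
tcp_rot: [1.281, 2.868, 0.0]
wrist_force: [-1.3, 0.4, 4.6]
grip_width: 0.007
grasp_force: 2.5
```

```bash
python3 -m pendant '[[0,0,0,-0.5,0,0,0],[0,0,0,-1,0,0,0],[0,0,0,-1.5,0,0,0],[0,0,0,-2,0,0,0],[0,0,0,-2,0,0,0]]'; python3 -m pendant '[[0,0,0,5,0,0,0],[0,0,0,20,0,0,0],[0,0,0,60,0,0,0],[0,0,0,110,0,0,0],[0,-20,80,110,0,0,0],[0,-30,130,110,0,0,0],[0,-40,180,110,0,0,0],[0,-40,180,110,0,0,0],[0,-40,180,110,0,0,0]]'
python3 - <<'E'
from m import *
import pickle
f=grab_frame("scene");save(f,"end.png",(250,80,400,210),5);g=grab_frame("top");b=pickle.load(open("scene2.pkl","rb"))
for q in(b,f):
    hsv=cv2.cvtColor(q["image"],cv2.COLOR_RGB2HSV)[140:172,305:345]
    m=cv2.inRange(hsv,np.array((5,150,90)),np.array((14,255,255)));v,u=np.nonzero(m);print(u.mean()+305,v.mean()+140,len(v))
print(proj(f,[.538,.042,.1203]),proj(f,[.538,.042,.113]))
E
```

```text
time: 18.1
eef_pos: [0.5383, 0.042, 0.1131]
tcp_rot: [1.281, 2.868, 0.0]
wrist_force: [-2.0, 0.5, 4.3]
grip_width: 0.004
grasp_force: 2.4
time: 19.0
eef_pos: [0.4964, 0.2258, 0.2228]
tcp_rot: [-1.273, -2.871, -0.001]
wrist_force: [1.0, -0.3, -0.4]
grip_width: 0.003
grasp_force: 0.0
324.0822784810127 156.6139240506329 158
321.7307692307692 161.49358974358975 156
[324.71837629 153.09660708] [324.48140508 155.05851407]
```

View pics/end.png

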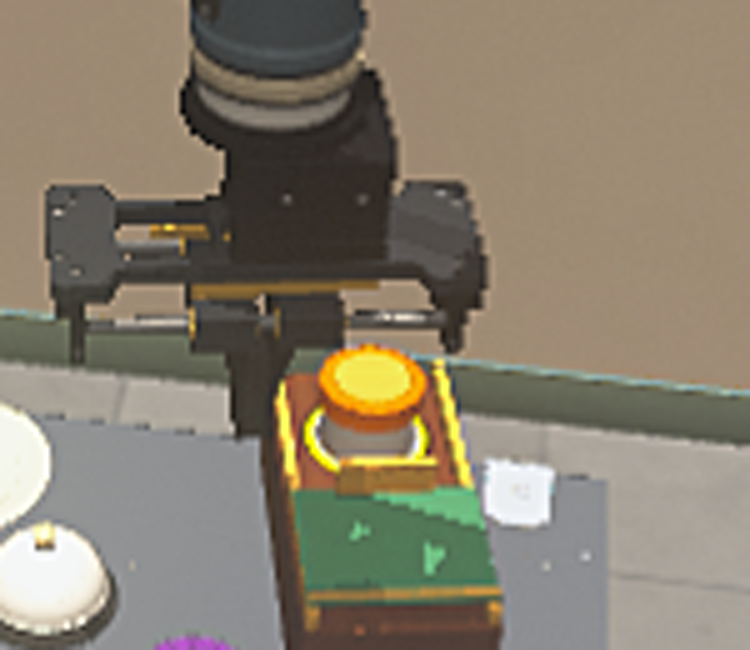

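The lid disc is now at crop (372,378), within 0.6 px of the position predicted for a level rim. The rim is flush, the cover is off and the arm is clear.

```bash
python3 -c "
from workcell import job
print(job.job_done())"
```

```text
the job is handed in; nothing more can be done
None
```

I've handed the job in with no verdict returned: by my measurements the cover is about 110 mm along and the orange-lidded tub stands released in the sleeve, its rim level within about 1 mm; I never touched the green-lidded tub, gift box or bell.

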